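# Hang an angled carrier level on a sprung peg

## Task

Pick up the angled aluminium carrier and hang it on the stand's steel peg by whichever of its five holes lets it hang most nearly level with its clamp block where it is. Slide it gently all the way along the peg until it rests against the collar, then let go and leave it hanging still; never push hard on the stand, and leave the other things on the bench alone.

Things in the scene. Friction and masses are not known exactly. Their poses are not given: they have to be found in the camera images.
- carrier: the part to hang: aluminium angled plate, 6 mm thick, standing on edge. Origin: middle of its underside, mid-thickness; x = plate normal, y along it, z up. In mm: upper rail y -50..50, z 78..160 with five round holes; web y 34..50, z 24..78; lower arm y -60..60, z 0..24. With its block 0.55 kg (5.4 N). May hang either face first.
- grip (a point): middle of the place to grip the plate across its 6 mm, 8 mm below the top edge of its rail (carrier y 0, z 152 mm). Anywhere along the rail will do; fingers deeper than 22 mm below the top edge would come near the peg.
- balance (a point): balance point of the plate alone (0.187 kg, without the block): y 3.1, z 87 mm in the carrier's frame
- clamp (a joint): y (m) in the carrier's frame of the centre of the dark steel block (40 x 34 x 34 mm in x, y, z; 0.36 kg; underside at carrier z 0) screwed tight on its lower arm, -0.030 to 0.030; it differs from job to job and cannot be shifted. Balance point of plate and block together: y = 0.0011 + 0.658 x this value, about 79 mm below the holes.
- stand: hanging stand, fixed. Origin on the table under the place of the plate's mid-plane when home against the collar; peg points along -x at y 0, level. In mm: grey base x 15..135, y -55..55, 14 high; aluminium column 22 square at x 69, top z 210; black carriage on it x 51..87, y -20..20, 26 high, level with the peg.
- seat (a point): nominal place of the home hole's centre: stand x 0, y 0, z 175 mm, axes as the stand's. It is fixed to the column and does NOT show the peg's true height: the carriage with the peg is clamped by hand up to 18 mm above or below this, and no reading tells where; find it by touch or sight. The collar (dia 18 mm) has its face at stand x +3 mm.
- tip_mark (a point): nominal place of the tip of the steel peg (stand x -32, y 0, z 175 mm; the true height differs as said for seat). Peg dia 6 mm, tip edge slightly rounded, 35 mm free from tip to collar. Peg and collar are sprung along the axis: pushed toward +x they give way at 0.5 N/mm for 12 mm, then are solid, and come back when let go.
- housing_a: steel instrument housing, 58 x 38 x 9 mm, lying between the task's things; leave alone
- board_a: small green circuit board 34 x 26 x 4 mm lying between the task's things; leave alone
- housing_b: another steel housing 58 x 38 x 9 mm at the right; leave alone
- board_b: another green board 34 x 26 x 4 mm at the left; leave alone
- screwdriver: screwdriver 160 mm long lying at the left; leave alone
- tweezers: steel tweezers 120 mm long lying at the right; leave alone
- meter: yellow hand meter 170 x 85 x 36 mm lying at the back; leave alone
- hole0 (a point): centre of a hole of the carrier (mid-thickness), at y -30, z 120 mm in its frame; the holes are 10 mm across, the plate hangs on the upper side of the hole
- hole1 (a point): centre of a hole of the carrier (mid-thickness), at y -15, z 120 mm in its frame; the holes are 10 mm across, the plate hangs on the upper side of the hole
- hole2 (a point): centre of a hole of the carrier (mid-thickness), at y 0, z 120 mm in its frame; the holes are 10 mm across, the plate hangs on the upper side of the hole
- hole3 (a point): centre of a hole of the carrier (mid-thickness), at y 15, z 120 mm in its frame; the holes are 10 mm across, the plate hangs on the upper side of the hole
- hole4 (a point): centre of a hole of the carrier (mid-thickness), at y 30, z 120 mm in its frame; the holes are 10 mm across, the plate hangs on the upper side of the hole
There are look-alikes about, which are no part of the job. What is shaped like the stand but blue is not meant.

How it is judged:
On the way, in this order (a step that is already met when the one before it is completed fails the run):
1. the carrier is lifted clear of the table (height (world z) of carrier above 0.025 m), for 0.1 s.
2. a hole of the carrier is on the peg, at least 15 mm past its tip (((x of hole0 in the frame of stand between -0.015 and 0.018 m and y of hole0 in the frame of stand between -0.006 and 0.006 m and z of hole0 in the frame of stand between 0.149 and 0.199 m) or (x of hole1 in the frame of stand between -0.015 and 0.018 m and y of hole1 in the frame of stand between -0.006 and 0.006 m and z of hole1 in the frame of stand between 0.149 and 0.199 m) or (x of hole2 in the frame of stand between -0.015 and 0.018 m and y of hole2 in the frame of stand between -0.006 and 0.006 m and z of hole2 in the frame of stand between 0.149 and 0.199 m) or (x of hole3 in the frame of stand between -0.015 and 0.018 m and y of hole3 in the frame of stand between -0.006 and 0.006 m and z of hole3 in the frame of stand between 0.149 and 0.199 m) or (x of hole4 in the frame of stand between -0.015 and 0.018 m and y of hole4 in the frame of stand between -0.006 and 0.006 m and z of hole4 in the frame of stand between 0.149 and 0.199 m))), for 0.1 s.
At the end, for the whole second after the job is handed in: The carrier hangs on the peg by one of its holes, released and still, its plate home against the collar (within 4 mm) and level within 9 degrees (the best hole always allows this) (((x of hole0 in the frame of stand between -0.004 and 0.004 m and y of hole0 in the frame of stand between -0.006 and 0.006 m and z of hole0 in the frame of stand between 0.149 and 0.199 m) or (x of hole1 in the frame of stand between -0.004 and 0.004 m and y of hole1 in the frame of stand between -0.006 and 0.006 m and z of hole1 in the frame of stand between 0.149 and 0.199 m) or (x of hole2 in the frame of stand between -0.004 and 0.004 m and y of hole2 in the frame of stand between -0.006 and 0.006 m and z of hole2 in the frame of stand between 0.149 and 0.199 m) or (x of hole3 in the frame of stand between -0.004 and 0.004 m and y of hole3 in the frame of stand between -0.006 and 0.006 m and z of hole3 in the frame of stand between 0.149 and 0.199 m) or (x of hole4 in the frame of stand between -0.004 and 0.004 m and y of hole4 in the frame of stand between -0.006 and 0.006 m and z of hole4 in the frame of stand between 0.149 and 0.199 m)) and angle between carrier's own z axis and vertical below 0.157 rad and contact force between carrier and stand above 2.5 N and height (world z) of carrier above 0.025 m and linear speed of carrier below 0.02 m/s and angular speed of carrier below 0.15 rad/s); the robot touches nothing.
It fails at once if the carrier is pressed on the stand or its peg with more than 20 N (contact force between carrier and stand above 20 N).
It fails at once if the robot pushes the stand or its peg with more than 20 N (contact force between any of the fingers, the arm and stand above 20 N).
It fails at once if another thing on the bench is moved more than 15 mm (distance of any of housing_a, board_a, housing_b, board_b, screwdriver, tweezers, meter from where it was at the start of the episode above 0.015 m).
It also fails if it takes over 72 s, if anything falls off the work surface, if the arm or the gripper's body presses on something with over 40 N, if the wrist force passes 120 N, or if a joint passes its speed limit or range.

## Robot

A 6-joint arm with a two-finger parallel gripper is mounted at the origin on the work surface. World frame = base frame: x ahead of the robot, y to its left, z up, the work surface at z = 0. Lengths are in m, angles in rad, forces in N, time in s.
With the tool pointing down it reaches from about 0.375 to 0.9 m from the base axis. Payload 3.1 kg.
Tool frame: the origin (TCP) lies between the finger pads; the fingertips stand 25 mm ahead of it and the grasp point (between the pads) lies 6 mm ahead of it; x points along the fingers, y is the direction in which the jaws open and shut, and the axes are right-handed (so a half turn about x gives the same grasp; the last joint's range is limited). The gripper opens to 85 mm and grips with 20 to 120 N. Pads are 22 mm wide; open, the fingers measure 114 mm over their backs; the gripper's body (76 mm by 85 mm) begins 54 mm behind the grasp point. The pads swing forward as they close: fully open they stand 13 mm farther back than shut.
Start: joints at [0.958, 0.527, 1.433, -0, 1.181, -0.178], TCP at [0.263, 0.567, 0.256] pointing down, gripper open.
Joint ranges: [-3.08, 3.08], [-0.75, 2.2], [0.22, 2.44], [-1.43, 4.57], [0, 2.65], [-2.85, 2.85]. Speed limits (rad/s): [2.79, 2.79, 3.14, 3.14, 3.14, 3.14].

## Interface

Orientations are given as a unit quaternion [x, y, z, w].
In Python, from station import manip, viewer, workorder gives the robot as it stands.
- The arm moves only by the shell command python3 -m crank 'ROWS' [FORCE]. ROWS is JSON, one flat list of numbers, 5 for each row, row after row: the opening, from 0 (shut) to 1 (fully open), then the shift along the world's x, y, z in mm, then the turn about the world's z in rad. A call has 1 to 10 rows; each row is the pose to reach, as a shift and turn from the pose commanded when the call began; what a row does not reach only later rows make up. A row lasts 1/8 s, in which the tool goes at most 62.5 mm and 10.7 degrees, less where a joint would pass 70% of its speed; a pose out of reach is approached as far as the arm can. A call with a gripper value outside its range is refused whole. The fingers move at their own pace and stop on an object; FORCE is the grip in N (left out, the last holds). Time passes only in rows, so rows that repeat a pose let the fingers close. It gives the time, the measured TCP pose, the force and the opening at its end, in the units of the state.
- manip.sense(): the state, without advancing time (a new reading comes with each control period).
- viewer.snapshot(name): name is "side" or "top"; returns a dict with "img" (384x512x3 uint8, red, green, blue), "range_z" (384x512 float32, m along the optical axis (not along the pixel's ray), 0 where there is no reading), "fx", "fy", "cx", "cy" (pixels), "origin" and "attitude" of the camera in the world. Camera axes: x right, y down, z forward; pixel columns grow to the right and rows downward; lengths in m; the calibration is good to about 2 mm. A picture is of the moment at which its call begins.
- workorder.sign_off(): hands the job in, once; it reports no verdict.
The state is a dict: "t": time; "q": joint angles; "qd": joint speeds; "tau": joint torques, N m; "tcp_pos": TCP position; "tool_rot": TCP orientation; "force": force on the tool from outside, world axes, zero at the start; "ft_torque": the same for the moment, N m; "finger_gap": opening from 0.0 (shut) to 1.0 (fully open).
Only numpy, scipy, OpenCV 4.12 (cv2) and the standard library are available. Lean on these libraries where they do the work, as an engineer would, in place of code of your own. Each camera call takes 0.05 s, during which the arm holds its last target.

## Working session

There is one attempt and no reset: what is moved stays moved. The work goes in short steps, Python scripts to look and compute and a shell command to move; the robot and the scene stay as the last step left them, time stands still between calls to the robot, and variables do not carry over. Pictures are saved under pics/ and viewed, and the job is handed in when it is done.

```bash
ls; mkdir -p pics
cat > h.py <<'E'
import numpy as np, cv2, pickle
from scipy.spatial.transform import Rotation as R
from station import manip, viewer, workorder
def snap(n,save=None):
    s=viewer.snapshot(n)
    if save: cv2.imwrite('pics/'+save,cv2.cvtColor(s['img'],cv2.COLOR_RGB2BGR))
    return s
def rot(s):
    a=np.array(s['attitude'],float)
    return a.reshape(3,3) if a.size==9 else R.from_quat(a).as_matrix()
def ray(s,u,v):
    d=np.array([(u-s['cx'])/s['fx'],(v-s['cy'])/s['fy'],1.]); return np.array(s['origin']),rot(s)@d
def plane(s,u,v,z):
    o,d=ray(s,u,v); return o+d*(z-o[2])/d[2]
def pts(s):
    v,u=np.mgrid[:384,:512]; Z=s['range_z']
    c=np.stack([(u-s['cx'])/s['fx']*Z,(v-s['cy'])/s['fy']*Z,Z],-1)
    return c@rot(s).T+np.array(s['origin'])
def proj(s,p):
    c=rot(s).T@(np.array(p)-np.array(s['origin'])); return s['fx']*c[0]/c[2]+s['cx'],s['fy']*c[1]/c[2]+s['cy'],c[2]
E
python3 - <<'E'
from h import *
print(manip.sense())
for n in('side','top'):
    s=snap(n,n+'0.png'); pickle.dump(s,open(n+'0.pkl','wb'))
    print(n,s['origin'],s['attitude'],s['fx'],s['fy'],s['cx'],s['cy'])
E
```

```text
pics
{'t': 0.0, 'q': array([ 9.57471821e-01,  5.28486760e-01,  1.43392086e+00,  1.99466015e-05,
        1.18141045e+00, -1.78465600e-01]), 'qd': array([ 0.00030324, -0.0003194 , -0.00191229, -0.00040722,  0.00039711,
        0.00074478]), 'tau': array([ 5.38055974e-04, -4.42353737e+01, -1.78026330e+01, -1.69720852e-04,
        8.37694213e-03, -6.84797072e-07]), 'tcp_pos': array([0.26285615, 0.56629403, 0.25531502]), 'tool_rot': array([ 0.15181639,  0.69076652, -0.15326326,  0.69014765]), 'force': array([ 0.26708432,  1.19875437, -0.26118395]), 'ft_torque': array([-0.0081602 , -0.00019878, -0.05032231]), 'finger_gap': 1.0002837072939086}
side [ 0.19359235 -0.83340191  0.64888878] [ 0.84563907 -0.18400261  0.10097644 -0.49075592] 393.92620325139256 393.92620325139256 261.51083274543464 196.594521368774
top [ 0.4484502  -0.00396967  1.29258037] [ 0.70735681 -0.70551049  0.03672927 -0.02350004] 469.07624919304413 469.07624919304413 258.20471448838674 191.9010724472165
```

View pics/side0.png

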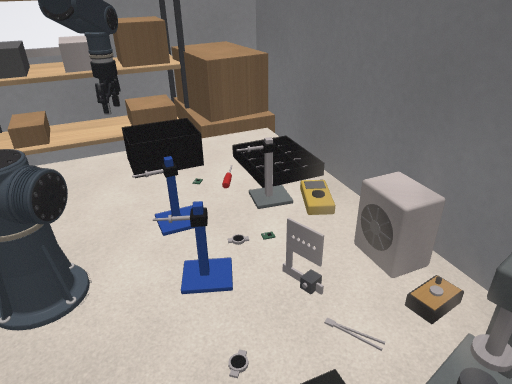

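View pics/top0.png

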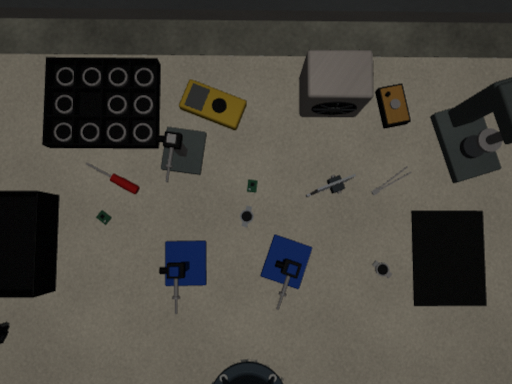

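Candidates, by pixel in the side and top views:
- **Stand:** grey at side (268,170) / top (172,145). The blue ones at side (172,190) / top (176,270) and side (203,240) / top (288,268) are look-alikes.
- **Carrier:** only the plate at side (303,250) / top (330,187).

By the description I choose the grey stand and check it in crops.

Run:
```python
from h import *
S=pickle.load(open('side0.pkl','rb'));T=pickle.load(open('top0.pkl','rb'))
def crop(s,u0,v0,w,h,k): 
    return cv2.resize(cv2.cvtColor(s['img'],cv2.COLOR_RGB2BGR)[v0:v0+h,u0:u0+w],None,fx=k,fy=k,interpolation=cv2.INTER_CUBIC)
a=crop(S,225,130,80,90,5);b=crop(S,270,210,70,90,5);cv2.imwrite('pics/c1.png',np.hstack([a,b]))
a=crop(T,150,115,70,75,5);b=crop(T,295,165,85,75,5);cv2.imwrite('pics/c2.png',np.hstack([a,b]))
P=pts(S);Q=pts(T)
for u,v in [(303,232),(320,250),(290,258),(291,265),(310,280),(268,147),(268,165),(270,198)]: print('S',u,v,P[v,u].round(4))
for u,v in [(330,187),(337,183),(336,179),(172,139),(168,165),(190,160)]: print('T',u,v,Q[v,u].round(4))
```

```text
S 303 232 [ 0.5679 -0.2138  0.1448]
S 320 250 [ 0.585  -0.2602  0.1217]
S 290 258 [ 0.5556 -0.1806  0.0518]
S 291 265 [ 0.5585 -0.1815  0.03  ]
S 310 280 [ 0.5709 -0.2504  0.0336]
S 268 147 [0.6591 0.1646 0.1884]
S 268 165 [0.6621 0.1714 0.1252]
S 270 198 [0.6629 0.1583 0.0136]
T 330 187 [ 0.5719 -0.225   0.0142]
T 337 183 [ 0.5707 -0.2225  0.1307]
T 336 179 [ 0.592  -0.2384  0.0322]
T 172 139 [0.6638 0.1769 0.2109]
T 168 165 [0.6055 0.1884 0.1918]
T 190 160 [0.6451 0.1597 0.013 ]
```

View pics/c1.png

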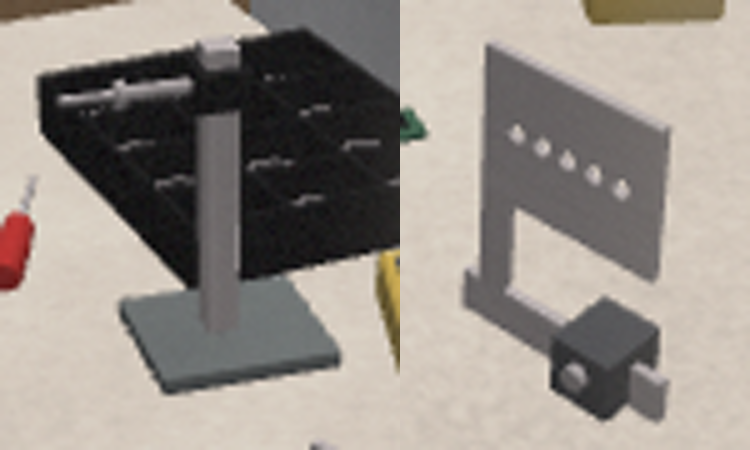

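View pics/c2.png

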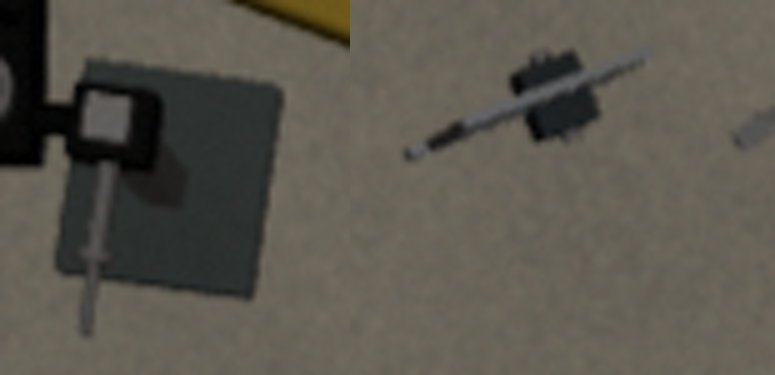

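The crops confirm the grey stand (peg tip near top (167,181)) and the carrier, with its web at the left end in the side view and its block toward the right end. Next I measure both.

Run:
```python
from h import *
S=pickle.load(open('side0.pkl','rb'));T=pickle.load(open('top0.pkl','rb'))
P=pts(S);Q=pts(T)
# carrier plate plane, side depth
m=np.zeros((384,512),bool);m[205:300,275:330]=1
z=P[...,2]; m&=(S['range_z']>0)&(z>.085)&(z<.17)&(P[...,0]<.66)&(np.abs(P[...,1]+.22)<.1)
X=P[m]; c=X[:,:2].mean(0); U,s,V=np.linalg.svd(X[:,:2]-c,full_matrices=0)
d=V[0]; d=d if d[1]>0 else -d
print('n',len(X),c,d,'yaw of +y dir',np.arctan2(d[1],d[0]),'resid',s/np.sqrt(len(X)))
t=(X[:,:2]-c)@d; print('extent',t.min(),t.max(),z[m].max())
# top edge in the top view
hsv=cv2.cvtColor(T['img'],cv2.COLOR_RGB2HSV)
m2=np.zeros((384,512),bool); m2[170:205,300:360]=1
m2&=(Q[...,2]>.12)&(Q[...,2]<.18); print('top edge depth px',m2.sum())
Y=Q[m2]; c2=Y.mean(0);U,s,V=np.linalg.svd(Y[:,:2]-c2[:2],full_matrices=0);print(c2,V[0],s/np.sqrt(len(Y)));t=(Y[:,:2]-c2[:2])@V[0];print(t.min(),t.max())
# holes: bright blobs in plate in side image
g=cv2.cvtColor(S['img'],cv2.COLOR_RGB2GRAY)[225:255,290:322].astype(int)
print(g)
# base of stand
hs=S['img'];
m3=np.zeros((384,512),bool);m3[120:180,150:215]=1
m3&=(np.abs(Q[...,2]-.014)<.006)
B=m3.astype(np.uint8);cs,_=cv2.findContours(B,0,2);k=max(cs,key=cv2.contourArea);r=cv2.minAreaRect(k);print('base rect',r)
bp=[plane(T,*p,.014) for p in cv2.boxPoints(r)];print(np.round(bp,4)); print([np.linalg.norm(bp[i]-bp[i-1]) for i in range(4)])
m4=np.zeros((384,512),bool);m4[125:160,155:190]=1;m4&=Q[...,2]>.202
print('col top depth',m4.sum(),np.median(Q[m4],0))
v,u=np.nonzero(m4);print(u.mean(),v.mean(),plane(T,u.mean(),v.mean(),.21))
```

```text
n 1071 [ 0.56975915 -0.21852757] [-0.36940307  0.92926927] yaw of +y dir 1.9491628989321343 resid [0.02969502 0.00155972]
extent -0.04832477361748881 0.05412346327423149 0.1618594363871671
top edge depth px 123
[ 0.56996667 -0.21318703  0.15661433] [-0.3642442   0.93130348] [0.03003295 0.00190409]
-0.052580566903182774 0.04749213233885751
[[ 99 100  98  98  98  99 100  98 101 106 126 159 179 184 188 199 205 203
  203 202 201 203 204 204 202 201 198 197 198 198 197 197]
 [ 99  98 100  97 101  99  97  97 100 100 102 107 127 161 178 182 188 198
  203 204 203 203 200 203 203 204 203 203 201 198 197 196]
 [ 97  97  98  97 100 100  98  98  97  99  99  99 102 107 127 161 180 182
  187 197 207 206 203 203 201 205 206 207 203 202 202 203]
 [ 95  98  97  98 100  98  99  99  98  98  98  99 100 100 105 107 127 160
  178 182 188 198 201 200 198 203 203 202 200 203 203 203]
 [ 97  97 100  98 100  98  97  99  98  98 100 100 100 101 101 100 103 107
  125 160 179 181 187 196 200 199 203 203 205 206 205 203]
 [ 97  99  97  99  98  98  98  98  98 100  98 100  98 101 101 100 101 101
  103 108 128 160 17
[... 2998 characters left out ...]
 102 101 102  99 101 101 102 102 102 100
  102 102 104 104 106 103 104 106 108 106 105 106 105 112]
 [ 96 100 128 204 206 206 200 197 145 103 102 102 103 102 103 102 102 104
  105 102 102 105 104 105 105 106 106 105 108 107 106 112]]
base rect ((183.82150268554688, 149.97567749023438), (39.54313278198242, 43.23622512817383), 7.765166282653809)
[[0.6205 0.2375 0.014 ]
 [0.7397 0.2238 0.014 ]
 [0.7253 0.1157 0.014 ]
 [0.6062 0.1304 0.014 ]]
[np.float64(0.10813470952848503), np.float64(0.11998814583207418), np.float64(0.10901008293100532), np.float64(0.12004906132238495)]
col top depth 106 [0.66597772 0.17755289 0.20895873]
171.3490566037736 137.85849056603774 [0.66671803 0.17860714 0.21      ]
```

Run:
```python
from h import *
S=pickle.load(open('side0.pkl','rb'));T=pickle.load(open('top0.pkl','rb'))
P=pts(S);Q=pts(T)
yaw=.376;cx=np.array([np.cos(yaw),np.sin(yaw)]);cy=np.array([-cx[1],cx[0]]);C=np.array([.5712,-.2152])
# holes (side), centre of light blobs on back rim; cast on z
for u,v in [(293,236.3),(298,239),(303,241.7),(308.3,244.5),(314,247.7)]:
    p=plane(S,u,v,.12); e=p[:2]-C; print('hole',e@cx,e@cy)
# block: dark pixels
for n,s,W,box in(('side',S,P,(262,300,300,330)),('top',T,Q,(170,200,325,350))):
    m=np.zeros((384,512),bool);m[box[0]:box[1],box[2]:box[3]]=1
    m&=(s['img'].max(-1)<(85 if n=='side' else 60))
    e=W[m][:,:2]-C; a=e@cx;b=e@cy;zz=W[m][:,2]
    print(n,m.sum(),'x',np.percentile(a,[2,50,98]),'y',np.percentile(b,[2,50,98]),'z',np.percentile(zz,[2,50,98]))
    top=np.abs(zz-.034)<.003; print(' topface y',np.percentile(b[top],[2,98]),'x',np.percentile(a[top],[2,98]),top.sum())
# block contour in top view
m=np.zeros((384,512),np.uint8);b=T['img'].max(-1);m[172:198,322:350]=(b[172:198,322:350]<62)
print(b[170:200,322:352])
q=manip.sense(); print(R.from_quat(q['tool_rot']).as_matrix().round(3))
```

```text
hole -0.003280550203708722 0.029949043738069992
hole -0.0034855671933217095 0.014959498523767102
hole -0.0036864250660233783 0.0002740416248318481
hole -0.00371532375901626 -0.014828615316280054
hole -0.004286008436788611 -0.031140634368794547
side 167 x [-0.0239166  -0.01907716  0.01275915] y [-0.0430365  -0.03771198 -0.00896135] z [0.002884   0.02126081 0.03410555]
 topface y [-0.04311853 -0.01028933] x [-0.0223582  0.0103269] 26
top 172 x [-0.02049492 -0.0048946   0.01887216] y [-0.0412828  -0.02146993 -0.00703479] z [0.00213196 0.03372966 0.0916956 ]
 topface y [-0.04065296 -0.00982312] x [-0.01886477  0.01874882] 99
[[102 104 105 106 105 104 104 106 104  98 101 101 101 105 107 105 104 105
  104 103 105 105 106 108 106 104 106 106 104 104]
 [101 104 105 106 104 103 102 105 105 100 102 104 104 105 106 103 104 105
  103 102 103 105 106 108 106 102 107 107 106 106]
 [105 104 104 104 104 102 102 104 104 103 106 107 107 105 103 103 104 106
  102 100 101 104 107 108 105 102 106 107 107 106]
 [108 105 103 103 103 105 103 103 106 105 108 109 107 105 104 104 103 106
  102 101 102 105 105 
[... 2652 characters left out ...]
]
 [104 102 103 105 107 107 104 104 106 107 105 104 104 104 102 103 103 102
  103 103 102 102 106 106 105 104 108 109 109 109]
 [104 103 104 107 108 105 101 101 102 101 103 104 106 102 101 101 101 101
  100 102 103  99 102 102 101 103 105 105 108 110]
 [102 104 106 105 106 105 103 101 103 104 104 106 106 104 101 102 104 104
  101 101 103 100 100 102 101 102 102 102 105 107]
 [106 107 106 105 105 104 104 107 104 103 104 105 105 103 101 101 106 106
  104 103 103 102 103 106 104 103 102  99 100 104]
 [108 109 107 106 105 104 103 106 105 103 104 105 104 103 101 102 104 106
  106 103 101 104 105 108 105 103 101 100 101 102]]
[[-0.001  0.421  0.907]
 [-0.002  0.907 -0.421]
 [-1.    -0.002 -0.   ]]
```

Run:
```python
from h import *
S=pickle.load(open('side0.pkl','rb'));T=pickle.load(open('top0.pkl','rb'))
P=pts(S);Q=pts(T)
np.set_printoptions(linewidth=200)
print(S['img'][135:170,228:285].max(-1))
print(T['img'][140:186,160:178].max(-1))
y=-.119;sx=np.array([np.cos(y),np.sin(y)]);sy=np.array([-sx[1],sx[0]]);O=np.array([.5983,.1863])
# carriage front/side points: dark px on side view
m=np.zeros((384,512),bool);m[130:165,255:285]=1;W=P
e=W[...,:2]-O;a=e@sx;b=e@sy
m&=(S['img'].max(-1)<60)&(a>35)if 0 else m&(S['img'].max(-1)<60)&(a>.035)&(a<.1)&(abs(b)<.035)
print('carriage z',m.sum(),np.percentile(W[m][:,2],[1,5,50,95,99]),np.percentile(b[m],[2,98]),np.percentile(a[m],[2,98]))
m=(a>-.045)&(a<.05)&(abs(b)<.025)&(P[...,2]>.14)&(P[...,2]<.21)
print('peg side',m.sum());vv,uu=np.nonzero(m)
for k in range(-40,50,10):
    w=m&(a*1000>k)&(a*1000<k+10)
    if w.any():print(k,w.sum(),P[w].mean(0),b[w].mean())
e=Q[...,:2]-O;a=e@sx;b=e@sy
m=(a>-.045)&(a<.05)&(abs(b)<.025)&(Q[...,2]>.12)
for k in range(-40,50,10):
    w=m&(a*1000>k)&(a*1000<k+10)
    if w.any():print('T',k,w.sum(),Q[w].mean(0),b[w].mean(),np.median(Q[w][:,2]))
```

```text
[[215 215 215 ... 113 114  94]
 [214 211 213 ...  46  48  42]
 [214 213 214 ...  26  24  26]
 ...
 [218 218 178 ...  23  28  25]
 [218 218 181 ...  21  25  25]
 [217 199 176 ...  25  20  24]]
[[  5   3   3   6  10  20  60  97  97  97  96  94  94  96  92  68  25   8]
 [ 16  14   1   4   8  20  59  96  96  96  96  96  96  98  91  56  22  10]
 [ 79  80  65  12   8  14  37  60  61  66  69  76  84  90  86  44  19  10]
 [104 106  87  20  11   8   8  14  21  24  30  38  50  55  54  33  15  12]
 [108 106  89  13   8   9   9  10  12  11  11  16  17  17  17  18  12  10]
 [108 106  91  28   6   5   8  10   8  11  11  10  11   9   8  10   9  10]
 [108 107 100  72  17   3   6   6   4   5   7   7   6   9   6   9   9  10]
 [106 106 108  90  36  24  21  14   7  24  51  54  37  27   4   1   6   5]
 [106 104 104  92  44  44  41  38  34  43  73  77  63  42   8   5   6   2]
 [107 104  98  76  46  47  49  48  46  52  75  82  67  46  23  20  21  21]
 [109 108  97  69  48  49  49  48  47  54  77  83  65  45  34  29  29  29]
 [109 108  98  64  47  47  49  48  49  56  78  82  63  42  41  33  31  30]
 [110 10
[... 3306 characters left out ...]
2815 0.18751505043395644
T -30 10 [0.57458325 0.19172666 0.18573362] 0.0025726435333069575 0.18583119629546307
T -20 9 [0.58300393 0.19029447 0.18763847] 0.00215028176799255 0.18790681018895672
T -10 12 [0.59314802 0.18918738 0.18601048] 0.002255315463437878 0.18586432370995276
T 0 28 [0.60409092 0.18708061 0.19009603] 0.0014625818293445305 0.19085679162923042
T 10 18 [0.61386193 0.1858294  0.18787199] 0.0013802312665584747 0.18749383512757167
T 20 17 [0.62376219 0.18497503 0.18785254] 0.001707256324755043 0.18851777130789205
T 30 15 [0.63306946 0.18366357 0.18842365] 0.0015100246771203743 0.18896786696572376
T 40 18 [0.64300043 0.18223966 0.18729966] 0.0012751772716905149 0.1872362193126219
```

Results:
- **Carrier:** yaw +0.376, centre at (0.571,-0.215). The five holes check at y = ±30, ±15 and 0.
- **Block:** clamp y ≈ -0.025, so the balance point is at y ≈ -15 mm and **hole1** is the one to use.
- **Peg:** centre height ≈ 0.185, from the carriage top at 0.198 and the peg top at about 0.1875.

I'll grip directly above hole1, at (0.577,-0.229).

```bash
python3 -m crank '[0.7,10,-25,50,-0.08, 0.7,25,-65,90,-0.16, 0.7,45,-120,110,-0.24, 0.7,65,-175,120,-0.32, 0.7,85,-230,120,-0.4, 0.7,107,-285,120,-0.48, 0.7,129,-340,120,-0.56, 0.7,151,-395,120,-0.64, 0.7,173,-450,120,-0.72, 0.7,195,-500,120,-0.76]' 30
```

```text
t: 1.35
tcp_pos: [0.4584, 0.0649, 0.3761]
tool_rot: [0.398, 0.584, -0.398, 0.584]
force: [0.5, -0.2, 0.7]
finger_gap: 0.699
```

```bash
python3 -m crank '[0.7,22,-55,0,0, 0.7,44,-110,0,0, 0.7,66,-165,-10,0, 0.7,88,-220,-40,0, 0.7,108,-265,-80,0, 0.7,119,-295,-120,0, 0.7,119,-295,-136,0, 0.7,119,-295,-136,0]'
python3 - <<'E'
from h import *
q=manip.sense();print(q['tcp_pos'],q['q'],R.from_quat(q['tool_rot']).as_matrix()[:,1],np.arctan2(*R.from_quat(q['tool_rot']).as_matrix()[[1,0],1]))
s=snap('side','s1.png');t=snap('top','t1.png')
a=cv2.resize(s['img'][140:320,220:370],None,fx=2.6,fy=2.6)[...,::-1]
b=cv2.resize(t['img'][120:240,280:400],None,fx=3.3,fy=3.9)[...,::-1]
cv2.imwrite('pics/z1.png',np.hstack([a,b]))
E
```

```text
t: 2.35
tcp_pos: [0.576, -0.2271, 0.2386]
tool_rot: [0.398, 0.586, -0.398, 0.583]
force: [-0.0, -0.2, 0.7]
finger_gap: 0.699
[ 0.57598685 -0.22710986  0.23856141] [-5.56017100e-01  5.40988042e-01  1.46297149e+00  4.49924844e-04
  1.14259497e+00 -9.31968365e-01] [ 0.93022247  0.3669867  -0.0026307 ] 0.3757689849395769
```

View pics/z1.png

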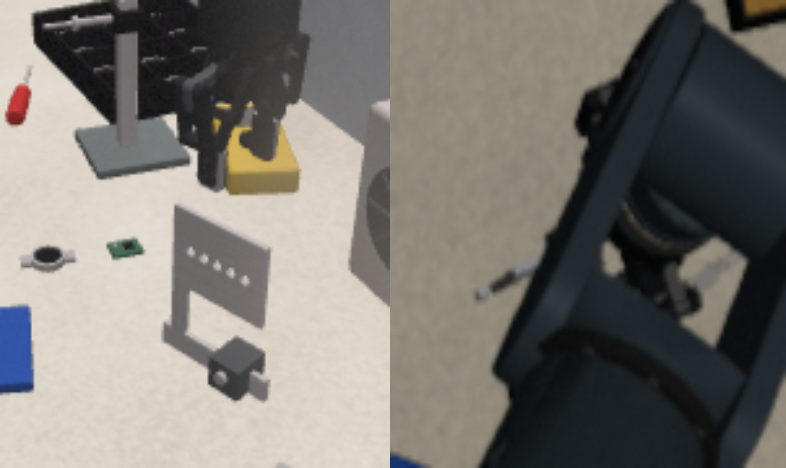

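The fingers straddle the plate top in both views, so I descend and grip.

```bash
python3 -m crank '[0.7,0,-1,-40,0, 0.7,0,-1,-70,0, 0.7,0,-1,-79,0, 0.7,0,-1,-79,0, 0,0,-1,-79,0, 0,0,-1,-79,0, 0,0,-1,-79,0, 0,0,-1,-79,0, 0,0,-1,-79,0, 0,0,-1,-79,0]' 80
python3 - <<'E'
from h import *
q=manip.sense();print(q['tcp_pos'],q['force'],q['finger_gap'])
s=snap('side','s2.png')
E
```

```text
t: 3.7
tcp_pos: [0.5774, -0.2296, 0.1623]
tool_rot: [0.398, 0.584, -0.398, 0.585]
force: [-2.0, -0.2, 6.5]
finger_gap: 0.049
[ 0.57735143 -0.22955079  0.16228469] [-2.03352594 -0.19986709  6.51707709] 0.04913467221413473
```

View pics/s2.png

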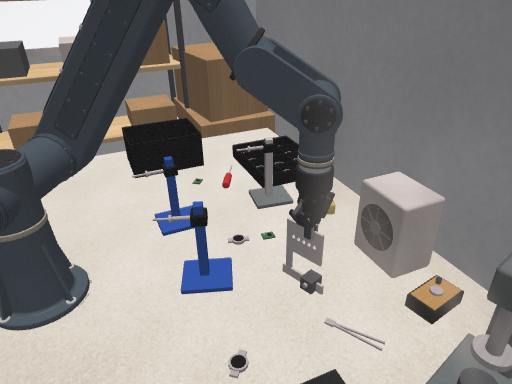

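Gripped. Lift and carry to a staging point in front of the peg.

```bash
python3 -m crank '[0,0,0,5,0, 0,0,0,20,0, 0,0,0,45,0, 0,-3,5,80,-0.03, 0,-10,25,105,-0.1, 0,-20,60,120,-0.18, 0,-30,100,120,-0.26, 0,-40,145,120,-0.34, 0,-50,190,120,-0.42, 0,-58,235,120,-0.48]'
python3 -m crank '[0,0,35,0,-0.03, 0,0,70,0,-0.03, 0,0,105,0,-0.03, 0,0,140,0,-0.03, 0,0,165,0,-0.03, 0,0,185,-10,-0.03, 0,0,192,-30,-0.03, 0,0,192,-45,-0.03, 0,0,192,-54,-0.03, 0,0,192,-54,-0.03]'
python3 - <<'E'
from h import *
q=manip.sense();print(q['tcp_pos'],q['force'],np.arctan2(*R.from_quat(q['tool_rot']).as_matrix()[[1,0],1]))
s=snap('side','s3.png');t=snap('top','t3.png');pickle.dump((s,t,q),open('3.pkl','wb'))
a=cv2.resize(s['img'][100:240,190:320],None,fx=3,fy=3.6)[...,::-1]
b=cv2.resize(t['img'][110:210,120:230],None,fx=3.6,fy=5.04)[...,::-1]
cv2.imwrite('pics/z3.png',np.hstack([a,b]))
E
```

```text
t: 5.0
tcp_pos: [0.5183, 0.0074, 0.2816]
tool_rot: [-0.526, -0.473, 0.526, -0.473]
force: [0.2, 0.4, -5.0]
finger_gap: 0.049
t: 6.25
tcp_pos: [0.5189, 0.1972, 0.2264]
tool_rot: [-0.532, -0.466, 0.533, -0.465]
force: [0.3, 0.4, -4.5]
finger_gap: 0.053
[0.51885659 0.1972049  0.22644662] [ 0.30330408  0.41021598 -4.48885285] -0.1348466882491373
```

View pics/z3.png

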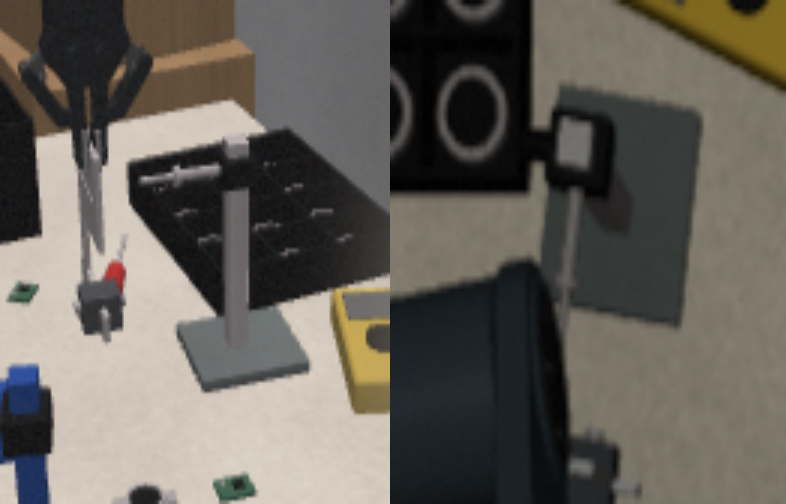

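Run:
```python
from h import *
np.set_printoptions(linewidth=250,threshold=10000)
S=pickle.load(open('side0.pkl','rb'));T=pickle.load(open('top0.pkl','rb'));s,t,q=pickle.load(open('3.pkl','rb'))
P=pts(s)
yw=q['tcp_pos'];ya=-.1348;cx=np.array([np.cos(ya),np.sin(ya)]);cy=np.array([-cx[1],cx[0]])
# carrier now
e=P[...,:2]-yw[:2];a=e@cx;b=e@cy;z=P[...,2]
m=(abs(a)<.03)&(abs(b)<.09)&(z>.05)&(z<.19)
for lo in np.arange(.05,.19,.01):
    w=m&(z>lo)&(z<lo+.01)
    if w.any(): print(round(lo,3),w.sum(),'a',np.percentile(a[w],[5,50,95]).round(4),'b',np.percentile(b[w],[2,50,98]).round(4))
w=m&(s['img'].max(-1)<90);print('block z',np.percentile(z[w],[1,99]),np.percentile(b[w],[1,99]),np.percentile(a[w],[1,99]))
# peg in top
pk=[]
for v in range(150,181):
    r=T['img'][v,160:180].max(-1).astype(float)
    if v<166: lo,w=50,np.clip(r-52,0,None); w[:3+0]=0; w[:4]=0
    elif v<172: continue
    else: w=np.clip(98-r,0,None); w[:4]=0;w[11:]=0
    u=160+(w*np.arange(20)).sum()/w.sum(); 
    if v in(160,161,162,163,164,165):pass
    p=plane(T,u,v,.186); pk.append((v,u,*p[:2]))
pk=np.array(pk);print(pk.round(4))
f=np.polyfit(pk[:,2],pk[:,3],1);print('peg y(x)=',f,'at .5983',np.polyval(f,.5983))
print(S['img'][142:160,232:268].max(-1))
```

```text
0.06 21 a [-0.0199 -0.0037  0.0143] b [-0.0453 -0.0264  0.0415]
0.07 47 a [-0.0201 -0.0033  0.0168] b [-0.0433 -0.0259  0.0729]
0.08 68 a [-0.0221 -0.0019  0.0215] b [-0.0429 -0.0248  0.0614]
0.09 106 a [-0.0197 -0.0024  0.017 ] b [-0.0293 -0.0168  0.0511]
0.1 11 a [-0.0033 -0.0018  0.0013] b [0.0019 0.0506 0.0638]
0.11 7 a [-0.0029 -0.0021  0.0019] b [0.0477 0.0528 0.0601]
0.12 9 a [-0.0032 -0.0016  0.0022] b [0.046  0.0516 0.0582]
0.13 4 a [-0.0027 -0.0014 -0.    ] b [0.0514 0.0528 0.0568]
0.14 19 a [-0.0034 -0.0027  0.002 ] b [-0.0334 -0.0113  0.0647]
0.15 23 a [-0.0033 -0.003   0.0023] b [-0.0343  0.0002  0.0642]
0.16 26 a [-0.0033 -0.0029  0.0026] b [-0.0336 -0.0026  0.0578]
0.17 20 a [-0.0031 -0.0027  0.0008] b [-0.0358 -0.0058  0.0555]
0.18 21 a [-0.0033 -0.0025  0.0016] b [-0.0365 -0.0239  0.0459]
block z [0.06579564 0.09973377] [-0.0342665   0.00108436] [-0.02025608  0.01858057]
[[150.     170.7746   0.6423   0.1835]
 [151.     170.6761   0.6399   0.1837]
 [152.     170.4789   0.6375   0.1841]
 [153.     170.2361   0.6351   0.1847]
 [154.     170.0571   0.6327   0.185 ]
 [15
[... 2788 characters left out ...]
25  22  25  30  31  20  23  27  27  19  19  27  27  23  27  20  24  26  26  23  19  16  19  22  55  92 103 110]
 [216  72  26  25  23  23  25  24  15  28  23  21  27  30  24  30  23  20  26  23  27  24  24  23  27  21  28  15  23  16  28  22  58  92 103 111]
 [216 212  34  26  19  16  25  19  21  22  25  26  26  35  31  31  22  22  25  21  21  24  21  23  24  24  29  24  31  25  28  28  61  93 103 111]
 [217 216 162  33  18  15  23  18  22  22  26  20  21  25  31  34  26  24  57  93  95  64  61  63  32  30  34  27  31  31  26  24  60  91 103 113]
 [215 216 214 164  33  25  26  22  20  25  19  21  24  22  23  34  63 101 100  49  47  40  34  32  24  26  23  25  26  25  26  18  57  93 103 111]]
```

Camera and kinematics agree that the carrier held its place in the grip. The peg line is y = 0.2595 - 0.1176x, at z ≈ 0.184. I go near the tip and check from the side.

```bash
python3 -m crank '[0,8,0,0,0.017, 0,18,-1,0,0.017, 0,28,-2.5,0,0.017, 0,35,-3.5,0,0.017, 0,37,-3.8,0,0.017, 0,37,-3.8,0,0.017, 0,37,-3.8,0,0.017]'
python3 - <<'E'
from h import *
q=manip.sense();print(q['tcp_pos'],q['force'],np.arctan2(*R.from_quat(q['tool_rot']).as_matrix()[[1,0],1]))
s=snap('side','s4.png');t=snap('top','t4.png');pickle.dump((s,t,q),open('4.pkl','wb'))
h=np.array([q['tcp_pos'][0],q['tcp_pos'][1]+.0007,q['tcp_pos'][2]-.0423])
print(proj(s,h),proj(s,[.567,.1928,.1845]),proj(s,[.567,.1928,.1805]))
a=cv2.resize(s['img'][120:220,190:290],None,fx=6,fy=6,interpolation=cv2.INTER_CUBIC)[...,::-1]
cv2.imwrite('pics/z4.png',a)
E
```

```text
t: 7.22
tcp_pos: [0.5557, 0.1941, 0.2272]
tool_rot: [-0.528, -0.47, 0.529, -0.47]
force: [-0.7, 0.9, -5.9]
finger_gap: 0.052
[0.55574414 0.19406925 0.22718268] [-0.7471512   0.92594027 -5.92757949] -0.11690162029931057
(np.float64(232.28312538883023), np.float64(150.35741979233813), np.float64(1.1734732859685693)) (np.float64(236.05727933012395), np.float64(150.06777679354613), np.float64(1.1760575996550082)) (np.float64(236.11344980885679), np.float64(151.3063181031002), np.float64(1.1780492987550115))
```

View pics/z4.png

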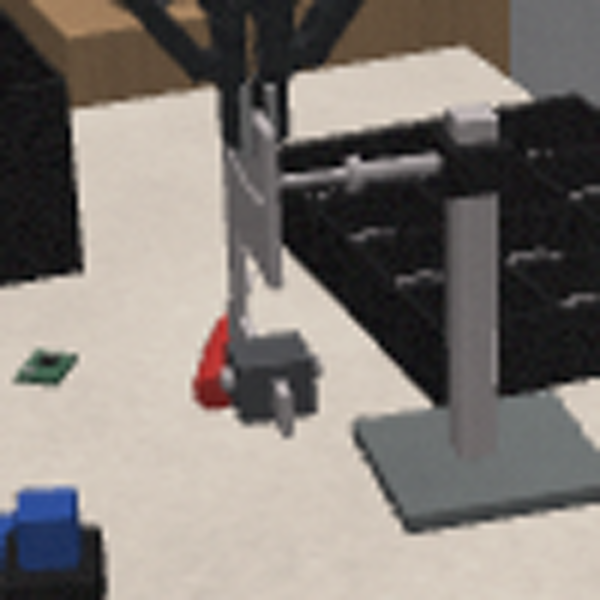

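View pics/t4.png

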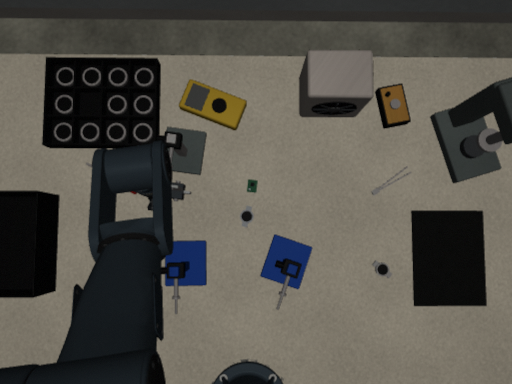

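Predicted hole1 at row 150.4 matches the extrapolated peg axis at row ≈150.5, so I insert slowly while watching the force.

```bash
python3 -m crank '[0,4,-0.4,0,0, 0,8,-0.9,0,0, 0,11,-1.3,0,0, 0,13,-1.5,0,0, 0,13,-1.5,0,0]'
python3 -m crank '[0,2,-0.2,0,0, 0,4,-0.5,0,0, 0,4,-0.5,0,0]'
python3 - <<'E'
from h import *
q=manip.sense();print(q['tcp_pos'],q['force'],q['ft_torque'])
s=snap('side','s5.png')
cv2.imwrite('pics/z5.png',cv2.resize(s['img'][120:220,200:300],None,fx=6,fy=6,interpolation=cv2.INTER_CUBIC)[...,::-1])
E
```

```text
t: 7.95
tcp_pos: [0.5694, 0.1925, 0.2273]
tool_rot: [0.528, 0.47, -0.528, 0.47]
force: [-0.4, 1.0, -4.5]
finger_gap: 0.05
t: 8.32
tcp_pos: [0.5735, 0.192, 0.2273]
tool_rot: [0.528, 0.47, -0.528, 0.47]
force: [-0.4, -0.5, -4.6]
finger_gap: 0.05
[0.57349478 0.19200628 0.22733473] [-0.37185226 -0.48460527 -4.64799244] [0.03492312 0.05324876 0.02053909]
```

View pics/z5.png

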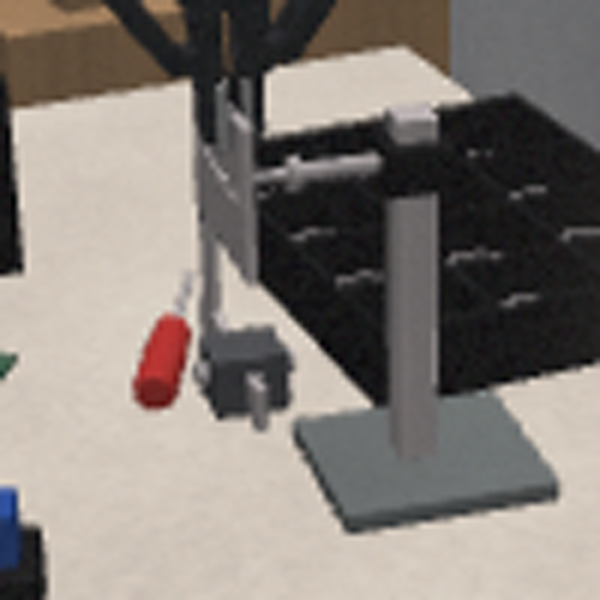

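The plate is about 9 mm past the tip with no axial push, and the collar is unmoved at u≈249, so the peg is in the hole. Continue.

```bash
python3 -m crank '[0,3,-0.4,0,0, 0,6,-0.7,0,0, 0,9,-1.1,0,0, 0,12,-1.4,0,0, 0,12,-1.4,0,0]'
python3 -m crank '[0,3,-0.4,0,0, 0,6,-0.7,0,0, 0,6,-0.7,0,0]'
python3 -m crank '[0,2,-0.2,0,0, 0,4,-0.5,0,0, 0,4,-0.5,0,0]'
python3 - <<'E'
from h import *
q=manip.sense();print(q['tcp_pos'],q['force'],q['ft_torque'])
s=snap('side','s6.png')
cv2.imwrite('pics/z6.png',cv2.resize(s['img'][120:220,200:300],None,fx=6,fy=6,interpolation=cv2.INTER_CUBIC)[...,::-1])
E
```

```text
t: 9.0
tcp_pos: [0.5856, 0.1906, 0.2273]
tool_rot: [0.529, 0.47, -0.528, 0.47]
force: [0.3, -0.6, -5.1]
finger_gap: 0.05
t: 9.38
tcp_pos: [0.5917, 0.1899, 0.2274]
tool_rot: [0.529, 0.47, -0.528, 0.47]
force: [1.0, -0.3, -5.0]
finger_gap: 0.049
t: 9.75
tcp_pos: [0.5955, 0.1894, 0.2273]
tool_rot: [0.528, 0.47, -0.528, 0.47]
force: [-0.6, -0.9, -5.5]
finger_gap: 0.05
[0.59549868 0.18939333 0.227341  ] [-0.62348007 -0.86246508 -5.51272374] [ 0.04987146 -0.0521758  -0.02441438]
```

View pics/z6.png

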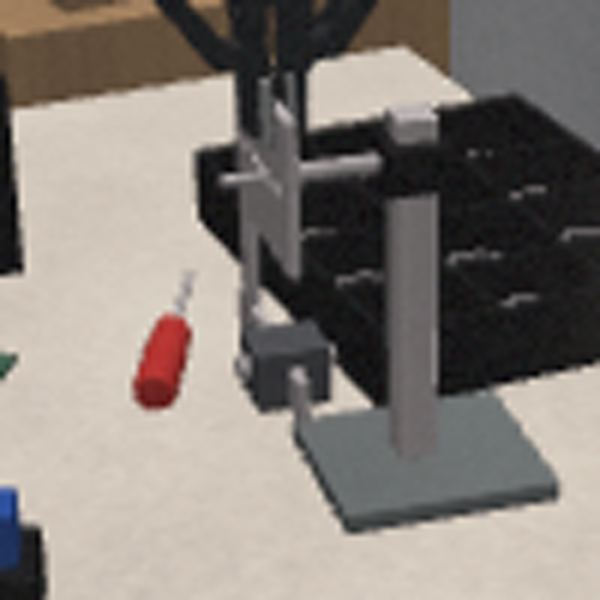

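The peg shows through the hole at (237,150), which settles the fit. Now small steps to the collar.

```bash
for i in 1; do python3 -m crank '[0,1,-0.1,0,0, 0,2,-0.2,0,0, 0,2,-0.2,0,0, 0,2,-0.2,0,0]'; done
python3 -m crank '[0,1,-0.1,0,0, 0,2,-0.2,0,0, 0,2,-0.2,0,0, 0,2,-0.2,0,0]'
```

```text
t: 10.3
tcp_pos: [0.5972, 0.1892, 0.2273]
tool_rot: [-0.528, -0.47, 0.528, -0.47]
force: [0.1, 0.7, -5.3]
finger_gap: 0.052
t: 10.8
tcp_pos: [0.5991, 0.1891, 0.2273]
tool_rot: [-0.528, -0.47, 0.528, -0.47]
force: [-0.8, -0.4, -4.9]
finger_gap: 0.047
```

```bash
python3 -m crank '[0,1,-0.1,0,0, 0,2,-0.2,0,0, 0,2,-0.2,0,0, 0,2,-0.2,0,0]'
python3 -m crank '[0,1,-0.1,0,0, 0,1.5,-0.2,0,0, 0,1.5,-0.2,0,0, 0,1.5,-0.2,0,0]'
python3 - <<'E'
from h import *
f=[]
for i in range(6):
    s=snap('side'); f.append(manip.sense()['force'])
print(np.mean(f,0),np.std(f,0)); snap('side','s7.png')
cv2.imwrite('pics/z7.png',cv2.resize(s['img'][120:220,200:300],None,fx=6,fy=6,interpolation=cv2.INTER_CUBIC)[...,::-1])
E
```

```text
t: 11.3
tcp_pos: [0.601, 0.1888, 0.2273]
tool_rot: [-0.528, -0.47, 0.529, -0.47]
force: [-1.0, -0.4, -5.6]
finger_gap: 0.055
t: 11.8
tcp_pos: [0.6025, 0.1886, 0.2272]
tool_rot: [-0.528, -0.47, 0.528, -0.47]
force: [-2.0, -0.3, -5.3]
finger_gap: 0.048
[-1.86628593 -0.1085553  -4.95839221] [0.25190813 0.44233116 0.28469362]
```

View pics/z7.png

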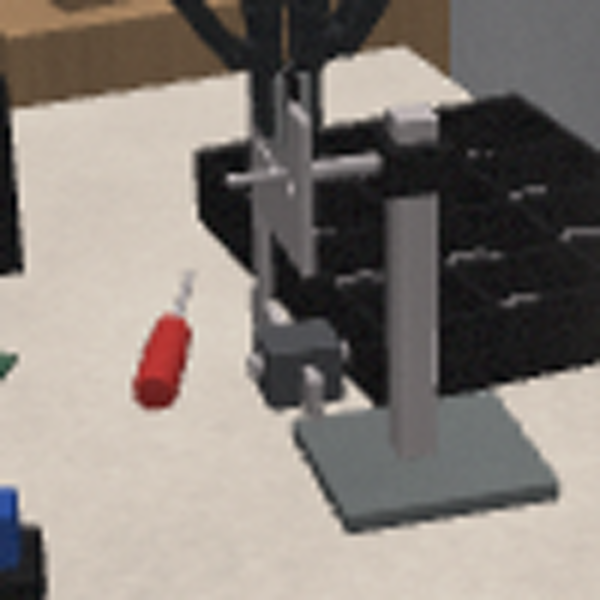

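Contact with the collar is confirmed: -1.9 N means about 4 mm of spring travel, so the collar face lies at TCP x ≈ 0.5985, as expected. Hole0 is visible on the near side of the peg at (248,151), so the plate is on hole1. Ease the spring back, then lower until the peg takes the weight.

```bash
python3 -m crank '[0,-1.5,0.2,0,0, 0,-3,0.35,0,0, 0,-3,0.35,-0.5,0, 0,-3,0.35,-1,0, 0,-3,0.35,-1,0, 0,-3,0.35,-1,0]'
python3 -m crank '[0,0,0,-0.5,0, 0,0,0,-0.5,0, 0,0,0,-0.5,0]'
python3 -m crank '[0,0,0,-0.5,0, 0,0,0,-0.5,0, 0,0,0,-0.5,0]'
```

```text
t: 12.9
tcp_pos: [0.5999, 0.1891, 0.2264]
tool_rot: [0.529, 0.47, -0.528, 0.47]
force: [-1.5, 0.8, -5.2]
finger_gap: 0.046
t: 13.28
tcp_pos: [0.5997, 0.189, 0.2258]
tool_rot: [0.528, 0.47, -0.528, 0.47]
force: [0.5, 0.4, -5.9]
finger_gap: 0.048
t: 13.65
tcp_pos: [0.5997, 0.1889, 0.2252]
tool_rot: [-0.528, -0.47, 0.528, -0.47]
force: [-0.3, -0.1, -5.5]
finger_gap: 0.047
```

```bash
python3 -m crank '[0,0,0,-0.5,0, 0,0,0,-0.5,0, 0,0,0,-0.5,0]'
python3 -m crank '[0,0,0,-0.5,0, 0,0,0,-0.5,0, 0,0,0,-0.5,0]'
python3 -m crank '[0,0,0,-0.5,0, 0,0,0,-0.5,0, 0,0,0,-0.5,0]'
```

```text
t: 14.02
tcp_pos: [0.5997, 0.189, 0.2248]
tool_rot: [-0.528, -0.47, 0.528, -0.47]
force: [-0.3, -0.8, -4.6]
finger_gap: 0.047
t: 14.4
tcp_pos: [0.5997, 0.189, 0.2243]
tool_rot: [0.528, 0.47, -0.528, 0.47]
force: [-0.4, 0.2, -5.0]
finger_gap: 0.049
t: 14.78
tcp_pos: [0.6, 0.189, 0.2242]
tool_rot: [0.529, 0.47, -0.528, 0.47]
force: [-0.2, 0.2, -2.1]
finger_gap: 0.05
```

```bash
python3 -m crank '[0,0,0,-0.3,0, 0,0,0,-0.3,0, 0,0,0,-0.3,0]'
```

```text
t: 15.15
tcp_pos: [0.6001, 0.189, 0.2241]
tool_rot: [0.529, 0.47, -0.528, 0.47]
force: [-0.6, -1.7, 1.4]
finger_gap: 0.052
```

The peg carries the weight. Open slowly.

```bash
python3 -m crank '[0.07,0,0,0,0, 0.09,0,0,0,0, 0.11,0,0,0,0, 0.13,0,0,0,0, 0.16,0,0,0,0, 0.2,0,0,0,0, 0.25,0,0,0,0, 0.3,0,0,0,0, 0.3,0,0,0,0]'
python3 - <<'E'
from h import *
print(manip.sense()['force'])
s=snap('side','s8.png')
cv2.imwrite('pics/z8.png',cv2.resize(s['img'][120:220,200:300],None,fx=6,fy=6,interpolation=cv2.INTER_CUBIC)[...,::-1])
E
```

```text
t: 16.27
tcp_pos: [0.5997, 0.189, 0.2235]
tool_rot: [0.528, 0.47, -0.528, 0.47]
force: [0.0, 0.4, 0.1]
finger_gap: 0.297
[0.02252818 0.38452248 0.07439723]
```

View pics/z8.png

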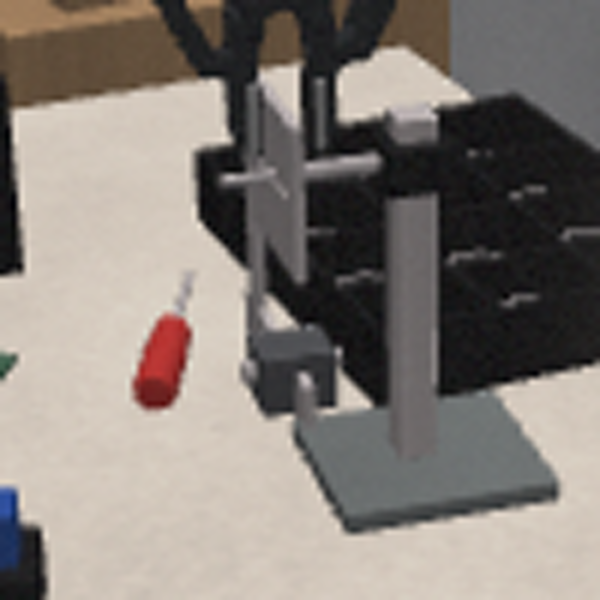

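Released, with zero force on the tool, and hanging level. Retreat straight up, then move aside to look from the top.

```bash
python3 -m crank '[0.3,0,0,10,0, 0.3,0,0,25,0, 0.3,0,0,50,0, 0.3,0,0,85,0, 0.3,0,0,130,0, 0.3,0,-30,150,0, 0.3,-10,-80,150,0, 0.3,-20,-130,150,0, 0.3,-30,-180,150,0, 0.3,-30,-230,150,0]'
python3 -m crank '[0.3,0,-40,0,0, 0.3,0,-60,0,0, 0.3,0,-60,0,0, 0.3,0,-60,0,0]'
python3 - <<'E'
from h import *
s=snap('side','s9.png');t=snap('top','t9.png')
a=cv2.resize(s['img'][120:220,200:300],None,fx=4,fy=4,interpolation=cv2.INTER_CUBIC)[...,::-1]
b=cv2.resize(t['img'][110:210,120:220],None,fx=4,fy=4,interpolation=cv2.INTER_CUBIC)[...,::-1]
cv2.imwrite('pics/z9.png',np.hstack([a,b]))
ya=-.118;cx=np.array([np.cos(ya),np.sin(ya)]);cy=np.array([-cx[1],cx[0]]);O=np.array([.5985,.1891])
for n,k in(('s',s),('t',t)):
    P=pts(k);e=P[...,:2]-O;a=e@cx;b=e@cy;z=P[...,2]
    for lo,hi in((.06,.1),(.1,.14),(.14,.18),(.18,.21),(.21,.24)):
        m=(abs(a)<.03)&(abs(b)<.09)&(z>lo)&(z<hi)
        if m.any():print(n,lo,m.sum(),'a',np.percentile(a[m],[5,50,95]).round(4),'b',np.percentile(b[m],[2,50,98]).round(4),'zmax',z[m].max().round(4))
    m=(abs(a)<.008)&(b>-.03)&(b<.06)&(z>.205)&(z<.235)
    if m.sum()>5:print('top edge slope',np.polyfit(b[m],z[m],1),'yaw slope',np.polyfit(b[m],a[m],1),m.sum())
print(manip.sense()['t'])
E
```

```text
t: 17.58
tcp_pos: [0.569, -0.0424, 0.3753]
tool_rot: [0.529, 0.469, -0.528, 0.471]
force: [1.2, 0.0, 0.5]
finger_gap: 0.301
t: 18.08
tcp_pos: [0.5697, -0.0996, 0.3737]
tool_rot: [0.528, 0.47, -0.528, 0.47]
force: [-0.1, -0.7, 0.2]
finger_gap: 0.301
s 0.06 248 a [-0.0198 -0.0019  0.0173] b [-0.0435 -0.0232  0.0682] zmax 0.099
s 0.1 33 a [-0.0026 -0.0018  0.0018] b [0.0261 0.0525 0.067 ] zmax 0.1398
s 0.14 108 a [-0.0033 -0.0021  0.0015] b [-0.034  -0.0017  0.0599] zmax 0.1795
s 0.18 135 a [-0.0197 -0.0021  0.026 ] b [-0.0347 -0.0018  0.0656] zmax 0.2098
s 0.21 63 a [-0.0032 -0.0017  0.0034] b [-0.0355  0.0067  0.0635] zmax 0.2233
top edge slope [-0.01149078  0.21683132] yaw slope [ 0.0098566  -0.00144376] 58
t 0.06 268 a [-0.019  -0.0017  0.0198] b [-0.0427 -0.0114  0.0678] zmax 0.0999
t 0.1 16 a [-0.0044 -0.0017 -0.0008] b [-0.0199  0.0512  0.0646] zmax 0.1399
t 0.14 75 a [-0.0024 -0.0019 -0.0008] b [-0.0349  0.0146  0.062 ] zmax 0.1796
t 0.18 130 a [-0.0211 -0.0019  0.0269] b [-0.0348 -0.0005  0.0604] zmax 0.2097
t 0.21 140 a [-0.0022  0.0002  0.0036] b [-0.0339  0.0144  0.0622] zmax 0.228
top edge slope [-0.01346598  0.21967624] yaw slope [0.00421119 0.00011762] 133
18.175
```

View pics/z9.png

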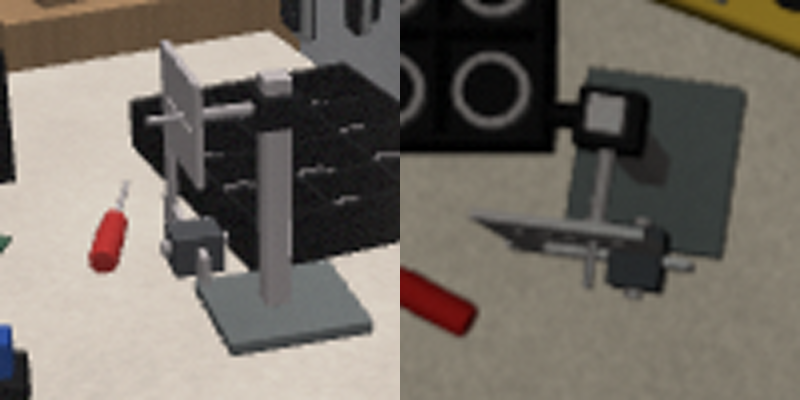

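```bash
python3 -m crank '[0.3,0,0,0,0,0.3,0,0,0,0,0.3,0,0,0,0,0.3,0,0,0,0,0.3,0,0,0,0,0.3,0,0,0,0,0.3,0,0,0,0,0.3,0,0,0,0]'
python3 - <<'E'
from h import *
A=cv2.imread('pics/s9.png');B=cv2.imread('pics/t9.png')
s=snap('side','s10.png');t=snap('top','t10.png')
for o,n,(v0,v1,u0,u1) in((A,s,(120,200,230,280)),(B,t,(150,190,130,200))):
    d=np.abs(o[v0:v1,u0:u1,::-1].astype(int)-n['img'][v0:v1,u0:u1]).max(-1);print('diff',d.mean(),(d>40).sum())
T0=pickle.load(open('top0.pkl','rb'))
d=np.abs(T0['img'].astype(int)-t['img']).max(-1)
for nm,(u,v) in dict(ha=(247,216),ba=(252,186),hb=(382,269),bb=(104,217),sd=(118,180),tw=(392,180),me=(212,104)).items(): print(nm,(d[v-12:v+12,u-12:u+12]>40).sum())
# tip
P=t['img'][165:186,162:174].max(-1);print(P)
workorder.sign_off()
E
```

```text
t: 19.18
tcp_pos: [0.5697, -0.101, 0.3735]
tool_rot: [0.528, 0.47, -0.528, 0.47]
force: [0.2, 0.3, 0.8]
finger_gap: 0.299
diff 2.56425 1
diff 1.0910714285714285 0
ha 204
ba 80
hb 0
bb 0
sd 0
tw 0
me 0
[[106 102 101  99 103 106 110 106  93  77  64  47]
 [118 118 118 118 117 115 117 115 112 107 100  94]
 [ 85  87  93  97 105 109 117 118 117 118 118 118]
 [ 53  48  56  59  65  70  77  80  84  88  95  98]
 [ 58  53  41  38  40  44  46  44  47  50  55  59]
 [ 48  49  40  38  44  63  76  53  41  37  43  57]
 [ 95  89  79  74  64  77  88  53  42  38  42  51]
 [118 115 110 109  97  84  89  78  93  84  54  40]
 [ 86  86  89  95  94  89  91  99 118 103  53  42]
 [ 98  86  87  85  75  92  80  69  85  74  41  40]
 [122 118 118 108  84  92  89 103 100  74  40  40]
 [129 130 130 119  90  93  93 128 124 100  42  41]
 [130 131 130 118  90  92  95 127 120  90  43  41]
 [130 130 132 121  91  91  93 129 122  83  41  42]
 [130 130 132 123  89  88  97 131 119  72  44  43]
 [131 132 129 114  94  87 106 129 119  78  42  35]
 [131 131 131 119  93  79 103 130 129 117  93  45]
 [128 131 133 129 116 109 116 130 132 132 127 107]
 [129 132 134 132 131 130 126 129 131 132 131 131]
 [130 130 131 130 130 132 130 128 129 130 129 128]
 [128 130 129 126 129 131 131 129 129 130 130 129]]
the job is handed in; nothing more can be done
```

View pics/s10.png

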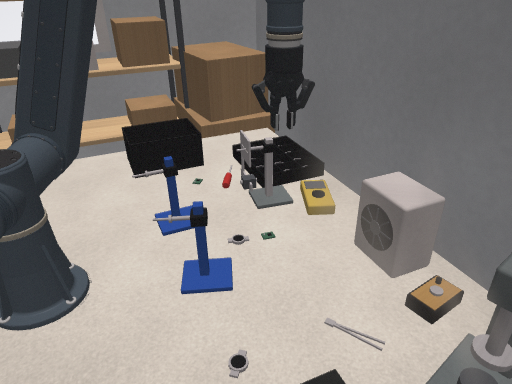

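The carrier is hanging by hole1 on the grey stand's peg, against the collar and released, and the job is handed in; no verdict was reported. I measured the clamp block at about y -25 mm, which puts the balance point near y -15 mm, so hole1 was the best hole. The highest force I read on the stand was about 2 N along the peg, while sliding home, and about 7 N of weight when setting it down.

**Last checks**
- **Level:** the plate's top edge slopes less than 1°, against the 9° allowed.
- **Home:** the plate's mid-plane is within about 2 mm of the home position.
- **Still:** two pictures one second apart show no movement, and the gripper is well clear.
- **Other things:** five of the seven look unchanged from the start in the top view. The top-view check for housing_a and board_a did show differences, most likely because the arm was over them. The side view shows both where they began, at (238,239) and (268,236).

One measurement disagreed: a side-view reading put the block several mm further out, at about y -32 mm. That is outside its possible range, and hole1 would still have been the nearest hole.

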